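# Clamp the re-glued cup handle

## Task

The blue cup's handle has just been glued back on. Set the blue cup mouth down over the cork post of the repair stand, fully down and with its handle towards the clamp's rubber pad, and let go of it. Then pump the clamp's orange trigger against the black grip, stroke by stroke, until the pad bears on the handle, squeeze only moderately from there so that the handle is not crushed, and finish while still holding the trigger squeezed so that the pad keeps pressing; leave the white cup and everything else that stands about where it is.

Things in the scene. Friction and masses are not known exactly. Their poses are not given: they have to be found in the camera images.
- blue_cup: loose blue cup, 0.19 kg, mouth down on the tray: 60 mm outside diameter, straight wall 4 mm (bore 52 mm, 72 mm deep), 78 mm high, closed bottom on top. Origin: centre of the rim plane (underside as it stands), z up. Handle: loop of 9 mm bar along the cup's own -y to 59.5 mm from the axis, 14 to 66 mm above the rim. Grip from above across its x axis, beside the handle
- cup_handle (a point): middle of the upright bar of the blue cup's handle, 55 mm from the cup's axis along its own -y and 40 mm above its rim
- white_cup: loose white cup of the same shape and size, also mouth down on the tray; a bystander. The two cups stand 150 mm apart and may be exchanged
- cup_tray: fixed walnut tray 200 x 300 mm, rim 32 mm high, inner floor 8 mm above the worktop, long side along its own y; origin at the centre of its underside
- stand: fixed repair stand: board 112 (x) x 292 (y) x 18 mm; origin on the worktop, z up. Cork post at its +y end; behind it a trigger clamp whose notched bar lies along y, 62 mm up, and pushes a rubber pad along +y to the post. Black fixed grip (y -120 to -102 mm) and orange trigger stand up to 186 mm. A cup on the post with the stand's own yaw has its handle facing the pad
- post_seat (a point): foot of the cork post on its axis, at stand (0, 95, 22) mm, axes as the stand's: the cup's rim rests here on a cork disc. The post is 45 mm in diameter with a domed top 66 mm above this point
- grip_point (a point): fixed point at stand (0, -102, 160) mm, axes as the stand's, at the height of the trigger's finger rest. The grip's rear face is 18 mm behind it (-y); the finger rest's front face is 34 mm before it (+y) at rest, 18 mm when fully squeezed: fingers centred here and closing along y pump the trigger with the arm still. Pinched parts are 16 and 24 mm wide; cheeks below end at 131 mm
- trigger (a joint): trigger angle (rad): 0 at rest (a spring of 3 to 5 N at the finger rest returns it), 0.36 fully squeezed. A pawl on it drives the notched bar forward 10 mm a full stroke (10 mm notches, so the first 4 mm or so are idle) and slips back on release: let the trigger go right back between strokes. F newtons at the finger rest press the pad with about F - 6 N
- plunger (a joint): advance of the clamp's bar and pad (m), 0 to 0.06; starts between 0 and 0.018 and stays where it is pumped to, held by 6 N of friction. With the cup on the post the pad meets the handle at about 0.042 to 0.046
- press_pad: round black rubber pad, 28 mm in diameter, on the front end of the bar; gives up to 8 mm, about 7 N per mm. The glued handle needs 6 N or more and takes 30 N at most; a stroke squeezed right to its stop after the pad has met the handle would press with nearly 50 N
- pad_face (a point): centre of the pad's front face; it moves along the stand's +y
- glue_bottle: loose small white bottle with orange cap, 32 mm in diameter; a bystander
- jar_olives: loose jar with a dark lid, 71 x 71 x 110 mm; a bystander
- bottle_dark_green: loose dark green bottle, 68 x 68 x 221 mm; a bystander
There are look-alikes about, which are no part of the job. Leave any red look-alike of the blue_cup alone.

How it is judged:
By the outcome, as a careful person would: the job done as asked, in the order asked, and still so for the second after the job is handed in, while the arm keeps its last pose, push and grip.
It also fails if it takes over 64 s, if anything falls off the work surface, if the arm or the gripper's body presses on something with over 40 N, if the wrist force passes 120 N, or if a joint passes its speed limit or range.

## Robot

A 6-joint arm with a two-finger parallel gripper is mounted at the origin on a cart in front of the work surface, level with it; the furniture and walls round the work are solid. World frame = base frame: x ahead of the robot, y to its left, z up, the work surface at z = 0. Lengths are in mm, angles in rad, forces in N, time in s.
With the tool pointing down it reaches from about 350 to 800 mm from the base axis. Payload 7.3 kg.
Tool frame: the origin (TCP) lies at the very end of the fingers, on their centre line; the grasp point (between the pads) lies 19 mm behind it; z points along the fingers, y is the direction in which the jaws open and shut (so a half turn about z gives the same grasp; the last joint's range is limited). The gripper opens to 85 mm and grips with 20 to 120 N. Pads are 22 mm wide; open, the fingers measure 114 mm over their backs; the gripper's body (76 mm by 85 mm) begins 54 mm behind the grasp point. The pads swing forward as they close: fully open they stand 13 mm farther back than shut.
Start: joints at [-1.376, 0.342, 1.524, -0, 1.275, -0.146], TCP at [175.499, -494.818, 231.322] pointing down, gripper open.
Joint ranges: [-2.53, 2.53], [-0.77, 2.02], [0.04, 2.7], [-1, 4.14], [0.28, 2.66], [-3.11, 3.11]. Speed limits (rad/s): [2.57, 2.57, 3.14, 3.14, 3.14, 3.14].

## Interface

Orientations are given as a 3x3 rotation matrix whose columns are the frame's x, y, z axes.
In Python, from workcell import env, cams gives the robot as it stands.
- The arm moves only by the tool arm_command, never from a script. Its argument "commands" is a list of rows, each an object with "delta_pos": the shift along the tool's x, y, z in m, a list of three; "rotation": the turn, a rotation vector about the tool's x, y, z in rad, a list of three; "claw": the opening, from 0 (shut) to 1 (fully open). In form: [{"delta_pos": [dx, dy, dz], "rotation": [ax, ay, az], "claw": claw}, ...]. A call has 1 to 8 rows; each row shifts and turns the pose as measured when the row begins, along the tool's axes as they then stand; what a row does not reach is not made up. A row lasts 1/8 s, in which the tool goes at most 62.5 mm and 10.7 degrees, less where a joint would pass 70% of its speed; a pose out of reach is approached as far as the arm can. A call is refused whole if a number of a shift passes 0.0625 or a number of a turn 0.188, either way. A call with a gripper value outside its range is refused whole. The fingers move at their own pace and stop on an object; "newtons" is the grip in N (left out, the last holds). Time passes only in rows, so rows that do not move let the fingers close. It gives the time, the measured TCP pose, the force and the opening at its end, in the units of the state.
- env.get_state(): the state, without advancing time (a new reading comes with each control period).
- cams.capture(name): name is "scene" or "top" or "wrist"; returns a dict with "frame" (420x560x3 uint8, red, green, blue), "fov_y" (degrees; the focal length in pixels is half the picture's height over the tangent of half this angle, whatever the lens; pixels are square), "cx", "cy" (the principal point, pixels), "R" (3x3) and "t" (3): a world point X has camera coordinates R X + t; the wrist camera has in their place "mount" (4x4, takes a point from camera to tool coordinates, whose origin is the TCP and whose axes are the flange's). Camera axes: x right, y down, z forward; pixel columns grow to the right and rows downward; lengths in mm; the calibration is good to about 2 mm. The wrist camera is an equidistant fisheye: a pixel r from the principal point sees the ray r / f radians off the axis. A picture is of the moment at which its call begins: read the wrist's pose just before it. There is no depth.
- env.close_job(): hands the job in, once; it reports no verdict.
Trained networks look in the newest picture that a camera, given by its name, has taken for a name from the list of things; names that differ only in an ending like _2 or _b are one class to them, and where a whole thing is asked for, a point or a joint stands for the part that bears it (a point fixed in the world has none). Each returns a list of dicts, best first, with "score" (0 to 1); they miss things now and then, are a little off and sometimes report something else, mostly with a low value. They report only what shows in the picture. A call takes as long as a camera call. They do not tell look-alikes from the thing itself.
- cams.boxes_of(camera, name): "xyz" ([x, y, z] in mm, in the coordinates of the camera as it stood for that picture, good to about 4 mm: the middle of the surface that is visible of it).
The state is a dict: "t": time; "joints": joint angles; "joint_vel": joint speeds; "effort": joint torques, N m; "eef_pos": TCP position; "tool_rot": TCP orientation; "wrist_force": force on the tool from outside, world axes, zero at the start; "torque": the same for the moment, N m; "grip_width": finger opening in mm.
Only numpy, scipy, OpenCV 4.12 (cv2) and the standard library are available. Lean on these libraries where they do the work, as an engineer would, in place of code of your own. Each camera call takes 0.05 s, during which the arm holds its last target. There are 200 camera calls.

## Working session

There is one attempt and no reset: what is moved stays moved. The work goes in short steps, Python scripts to look and compute and a tool call to move; the robot and the scene stay as the last step left them, time stands still between calls to the robot, and variables do not carry over. Pictures are saved under pics/ and viewed, about 8 in all and at most 12, crops included, and the job is handed in when it is done.

Besides the shell and the picture viewer there is one more tool, called after "Emit:" in YAML: its name, and indented under it one key for each argument. arm_command: Moves the arm, as the interface text tells. Its arguments: {"type":"object","properties":{"commands":{"type":"array","items":{"type":"object","properties":{"delta_pos":{"type":"array","items":{"type":"number"}},"rotation":{"type":"array","items":{"type":"number"}},"claw":{"type":"number"}}}},"newtons":{"type":"number"}},"required":["commands"]}

```bash
ls; mkdir -p pics
cat > h.py <<'E'
import numpy as np, cv2
from workcell import env, cams
def f_of(c): return c["frame"].shape[0]/2/np.tan(np.radians(c["fov_y"])/2)
def save(c,name,crop=None,scale=1):
    im=c["frame"][:,:,::-1]
    if crop: x0,y0,x1,y1=crop; im=im[y0:y1,x0:x1]
    cv2.imwrite("pics/"+name,cv2.resize(im,None,fx=scale,fy=scale,interpolation=cv2.INTER_CUBIC))
def c2w(c,p):
    return np.array(c["R"]).T@(np.array(p)-np.array(c["t"]))
def w2px(c,X):
    p=np.array(c["R"])@np.array(X,float)+np.array(c["t"]); f=f_of(c)
    return c["cx"]+f*p[0]/p[2], c["cy"]+f*p[1]/p[2]
def wr2w(st,c,p):
    q=(np.array(c["mount"])@np.append(p,1))[:3]
    return np.array(st["tool_rot"])@q+np.array(st["eef_pos"])
def px2plane(c,u,v,z):
    f=f_of(c); d=np.array(c["R"]).T@np.array([(u-c["cx"])/f,(v-c["cy"])/f,1]); o=-np.array(c["R"]).T@np.array(c["t"])
    return o+d*(z-o[2])/d[2]
E
python3 - <<'E'
from h import *
st=env.get_state(); print(st["t"],st["eef_pos"],st["tool_rot"],st["wrist_force"],st["grip_width"])
for n in ("scene","top"):
    c=cams.capture(n); save(c,n+".png")
    print(n,c["fov_y"],c["cx"],c["cy"],-np.array(c["R"]).T@c["t"])
    for k in ["blue_cup","cup_handle","white_cup","cup_tray","stand","trigger","press_pad","pad_face","plunger","glue_bottle","jar_olives","bottle_dark_green"]:
        try:
            for r in cams.boxes_of(n,k)[:4]:
                w=c2w(c,r["xyz"]); print(k,round(r["score"],2),w.round(0),np.round(w2px(c,w)))
        except Exception as e: print(k,e)
E
```

```text
pics
0.0 [ 175.42079194 -494.41218684  230.62734767] [[ 9.42493682e-01  3.34223835e-01 -2.94273173e-04]
 [ 3.34223889e-01 -9.42492512e-01  1.50227829e-03]
 [ 2.24746949e-04 -1.51424092e-03 -9.99998828e-01]] [0.40423938 0.12329153 0.37040642] 85.3252721881459
scene 43.88099189019344 274.5625784161349 207.9276126854556 [-541.53874975  872.76401099 1078.60673571]
blue_cup 0.73 [440. 566.  65.] [139. 295.]
blue_cup 0.62 [464. 410.  67.] [186. 266.]
cup_handle 0.93 [462. 409.  69.] [187. 266.]
cup_handle 0.61 [446. 564.  62.] [139. 294.]
white_cup 0.76 [451. 258.  60.] [234. 250.]
cup_tray 0.84 [440. 331.   9.] [216. 274.]
stand 0.92 [ 517. -105.   22.] [313. 207.]
trigger 0.65 [ 537. -163.  154.] [325. 166.]
trigger 0.35 [526. -87.  71.] [308. 196.]
plunger 0.47 [ 539. -140.   70.] [318. 189.]
glue_bottle 0.73 [ 424. -393.   44.] [392. 187.]
jar_olives 0.59 [598. 148.  75.] [238. 208.]
jar_olives 0.54 [522. -89.  66.] [309. 197.]
bottle_dark_green 0.74 [520. -89.  64.] [310. 198.]
bottle_dark_green 0.7 [ 538. -162.  152.] [325. 167.]
bottle_dark_green 0.61 [ 584. -398.  134.] [365. 146.]
bottle_dark_green 0.35 [439. 331.   9.] [216. 275.]
top 53.74955426455868 285.7251190215317 204.48248442599157 [ 235.69067972   59.97378152 1617.35022598]
blue_cup 0.86 [482. 388.  84.] [204. 220.]
blue_cup 0.75 [451. 559.  76.] [160. 230.]
cup_handle 0.77 [479. 389.  79.] [204. 221.]
cup_handle 0.77 [451. 556.  80.] [160. 230.]
cup_handle 0.31 [ 574. -403.  133.] [418. 187.]
white_cup 0.8 [463. 245.  88.] [243. 224.]
cup_tray 0.96 [457. 329.   9.] [224. 229.]
cup_tray 0.63 [521. -96.  19.] [331. 209.]
stand 0.59 [520. -99.  16.] [332. 210.]
pad_face 0.29 [465. 247.  83.] [242. 224.]
plunger 0.58 [ 546. -193.   72.] [358. 199.]
glue_bottle 0.62 [ 428. -388.   68.] [412. 229.]
jar_olives 0.85 [613. 133. 113.] [271. 182.]
bottle_dark_green 0.97 [ 572. -401.  130.] [417. 188.]
```

Run:
```python
from h import *
a=cams.capture("scene"); b=cams.capture("top")
A=cv2.resize(a["frame"][140:330,90:430],None,fx=2.3,fy=2.3,interpolation=3)[:,:800]
B=cv2.resize(b["frame"][150:280,130:460],None,fx=2.42,fy=2.42,interpolation=3)[:,:782]
print(A.shape,B.shape)
cv2.imwrite("pics/scene_crop.png",A[:,:,::-1]); cv2.imwrite("pics/top_crop.png",B[:,:,::-1])
```

```text
(437, 782, 3) (315, 782, 3)
```

View pics/scene_crop.png

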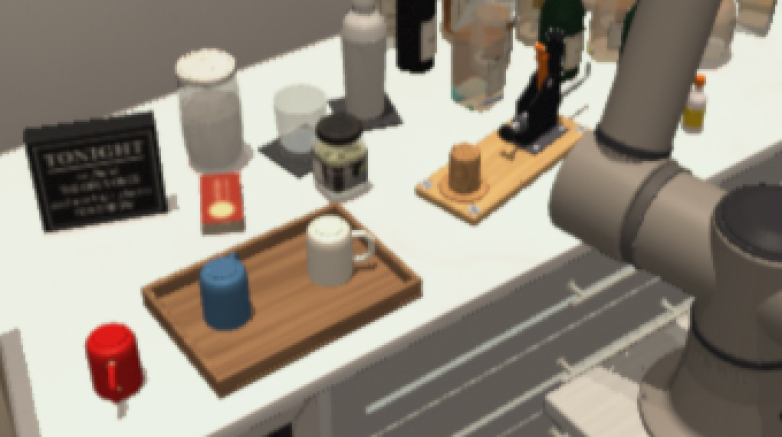

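View pics/top_crop.png

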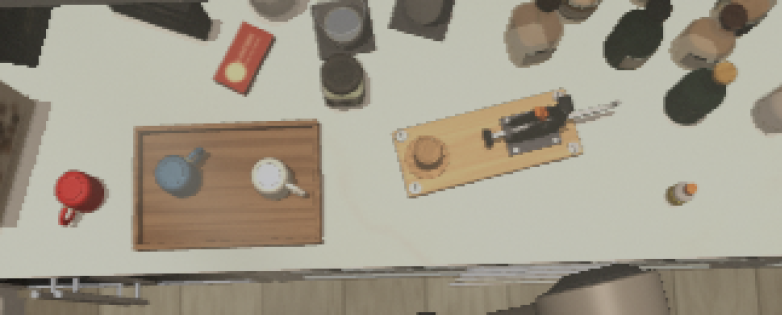

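The candidates for the blue cup are:
- The blue cup in the tray, at top (204,222) and scene (187,266). I choose this one. Its handle points to +x/−y.
- The red look-alike outside the tray, at top (160,230).
- The white cup in the tray, at top (243,224).

The stand's post is at about top (307,212), with its clamp towards −y. Next I go above the stand for a closer look.

```bash
cat >> h.py <<'E'
from scipy.spatial.transform import Rotation as Ro
def plan(p,ya,n,st=None):
    """rows to TCP p, tool pointing down, tool y axis at world angle ya (deg)"""
    st=st or env.get_state(); R0=Ro.from_matrix(st["tool_rot"]); p0=np.array(st["eef_pos"])
    a=np.radians(ya); y=np.array([np.cos(a),np.sin(a),0]); z=np.array([0,0,-1.]); R1=Ro.from_matrix(np.c_[np.cross(y,z),y,z])
    rv=(R0.inv()*R1).as_rotvec(); print("rotvec per row",np.round(rv/n,3),"dist/row",np.linalg.norm(p-p0)/n)
    for k in range(n):
        print(k,np.round((R0*Ro.from_rotvec(rv*k/n)).inv().apply((p-p0)/n)/1000,4).tolist())
def look(keys,name=None,**kw):
    st=env.get_state(); c=cams.capture("wrist")
    if name: save(c,name,**kw)
    for k in keys:
        for r in cams.boxes_of("wrist",k)[:3]:
            print(k,round(r["score"],2),wr2w(st,c,r["xyz"]).round(1))
    return st,c
def wpx(st,c,X):
    f=f_of(c); M=np.array(c["mount"]); q=np.array(st["tool_rot"]).T@(np.array(X,float)-st["eef_pos"])
    d=M[:3,:3].T@(q-M[:3,3]); th=np.arctan2(np.hypot(d[0],d[1]),d[2]); ph=np.arctan2(d[1],d[0])
    return c["cx"]+f*th*np.cos(ph), c["cy"]+f*th*np.sin(ph)
def wray(st,c,u,v):
    f=f_of(c); M=np.array(c["mount"]); r=np.hypot(u-c["cx"],v-c["cy"]); th=r/f; ph=np.arctan2(v-c["cy"],u-c["cx"])
    d=M[:3,:3]@np.array([np.sin(th)*np.cos(ph),np.sin(th)*np.sin(ph),np.cos(th)])
    R=np.array(st["tool_rot"]); return R@M[:3,3]+st["eef_pos"], R@d
def wplane(st,c,u,v,z):
    o,d=wray(st,c,u,v); return o+d*(z-o[2])/d[2]
E
python3 - <<'E'
from h import *
st,c=look([]); print(np.round(c["mount"],3),c["fov_y"])
plan(np.array([470,-90,340]),-20,8)
E
```

```text
[[-1.00000e-03 -9.65000e-01 -2.62000e-01  6.63810e+01]
 [ 1.00000e+00 -1.00000e-03 -0.00000e+00 -5.13000e-01]
 [ 0.00000e+00 -2.62000e-01  9.65000e-01 -1.41301e+02]
 [ 0.00000e+00  0.00000e+00  0.00000e+00  1.00000e+00]] 65.70646984690485
rotvec per row [ 0.    0.   -0.11] dist/row 64.03489054168276
0 [0.0516, -0.0354, -0.0136]
1 [0.0552, -0.0295, -0.0136]
2 [0.0581, -0.0233, -0.0136]
3 [0.0603, -0.0167, -0.0136]
4 [0.0618, -0.01, -0.0136]
5 [0.0625, -0.0032, -0.0136]
6 [0.0625, 0.0037, -0.0136]
7 [0.0617, 0.0106, -0.0136]
```

Emit:
arm_command:
  commands:
    - {"delta_pos": [0.0516,-0.0354,-0.0136],"rotation": [0,0,-0.11],"claw": 1}
    - {"delta_pos": [0.055,-0.0295,-0.0136],"rotation": [0,0,-0.11],"claw": 1}
    - {"delta_pos": [0.058,-0.0233,-0.0136],"rotation": [0,0,-0.11],"claw": 1}
    - {"delta_pos": [0.06,-0.0167,-0.0136],"rotation": [0,0,-0.11],"claw": 1}
    - {"delta_pos": [0.0618,-0.01,-0.0136],"rotation": [0,0,-0.11],"claw": 1}
    - {"delta_pos": [0.0625,-0.003,-0.0136],"rotation": [0,0,-0.11],"claw": 1}
    - {"delta_pos": [0.0625,0.0037,-0.0136],"rotation": [0,0,-0.11],"claw": 1}
    - {"delta_pos": [0.0617,0.0106,-0.0136],"rotation": [0,0,-0.11],"claw": 1}

```text
t: 2.45
eef_pos: [460.1, -95.9, 338.6]
tool_rot: [[0.324, 0.946, 0.003], [0.946, -0.324, -0.001], [0.0, 0.003, -1.0]]
wrist_force: [0.9, -1.7, -0.6]
grip_width: 85.3
```

Run:
```python
from h import *
st,c=look(["stand","trigger","press_pad","pad_face","plunger"],"w1.png",scale=1.4)
print(st["eef_pos"],np.round(st["tool_rot"],3))
np.save("w1.npy",dict(st=st,c=c),allow_pickle=True)
plan(np.array([450,400,290]),42,9)
```

```text
stand 0.6 [526.  -88.   15.2]
trigger 0.78 [ 538.8 -160.4  160.2]
press_pad 0.77 [525.6 -90.8  73.4]
pad_face 0.77 [520.6 -89.5  67.9]
pad_face 0.36 [ 431.9 -378.4   27.3]
plunger 0.96 [ 527.6 -102.    71.7]
[460.0847285  -95.87699282 338.63910444] [[ 0.324  0.946  0.003]
 [ 0.946 -0.324 -0.001]
 [ 0.     0.003 -1.   ]]
rotvec per row [ 0.     0.    -0.119] dist/row 55.63203213962044
0 [0.052, -0.0191, 0.0053]
1 [0.0539, -0.0129, 0.0053]
2 [0.055, -0.0064, 0.0053]
3 [0.0554, 0.0002, 0.0053]
4 [0.055, 0.0067, 0.0053]
5 [0.0538, 0.0132, 0.0053]
6 [0.0518, 0.0195, 0.0053]
7 [0.0492, 0.0255, 0.0053]
8 [0.0458, 0.0311, 0.0053]
```

View pics/w1.png

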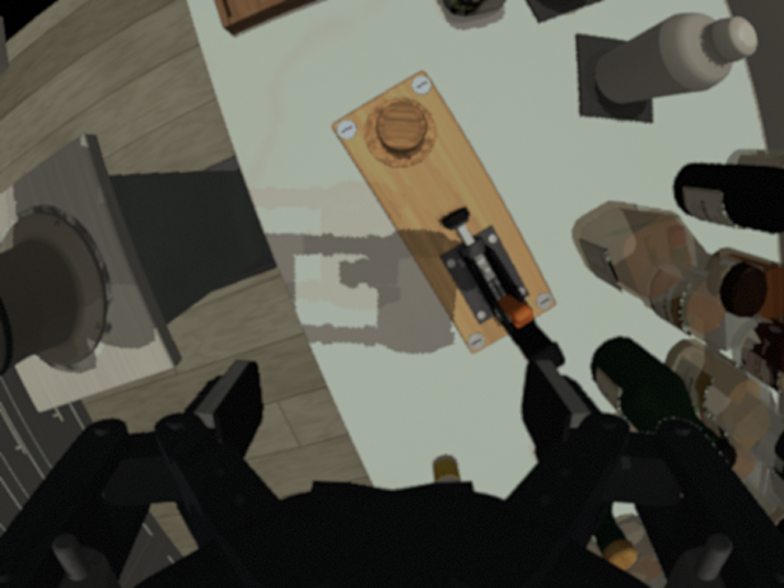

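The stand's board has corners at (332,126), (424,70), (555,302) and (472,353) in the enlarged picture. The post top is at (402,125), the disc at (401,131), the pad at (455,217) and the orange trigger at (515,311). I work out the stand pose and move on to the cup.

Run:
```python
from h import *
d=np.load("w1.npy",allow_pickle=True).item(); st,c=d["st"],d["c"]
px=np.array([(332,126),(424,70),(555,302),(472,353)])/1.4
W=np.array([wplane(st,c,u,v,18) for u,v in px]); print(W.round(1))
print([np.linalg.norm(W[i]-W[(i+1)%4]).round(1) for i in range(4)])
# model corners: stand frame; px order: near-post left(-x robot side)...
M=np.array([(-56,146),(56,146),(56,-146),(-56,-146)],float)
a=M-M.mean(0); b=W[:,:2]-W[:,:2].mean(0)
th=np.arctan2((a[:,0]*b[:,1]-a[:,1]*b[:,0]).sum(),(a*b).sum()); o=W[:,:2].mean(0)
R=np.array([[np.cos(th),-np.sin(th)],[np.sin(th),np.cos(th)]])
print("yaw",np.degrees(th),"o",o, "res",(a@R.T-b).round(1))
for n,p in dict(post=(0,95),grip=(0,-102)).items(): print(n,(R@np.array(p)+o).round(1))
print("disc",wplane(st,c,401/1.4,131/1.4,22).round(1),"top",wplane(st,c,402/1.4,125/1.4,85).round(1))
```

```text
[[ 441.9   32.7   18. ]
 [ 547.9   57.5   18. ]
 [ 609.5 -219.5   18. ]
 [ 503.9 -245.1   18. ]]
[np.float64(108.9), np.float64(283.7), np.float64(108.7), np.float64(284.5)]
yaw 12.675292587048212 o [525.77481397 -93.59436571] res [[-2.7  3.9]
 [ 0.5  3.7]
 [ 2.9 -4.3]
 [-0.7 -3.3]]
post [504.9  -0.9]
grip [ 548.2 -193.1]
disc [505.    4.2  22. ] top [504.2   3.8  85. ]
```

Emit:
arm_command:
  commands:
    - {"delta_pos": [0.052,-0.019,0.005],"rotation": [0,0,-0.119],"claw": 1}
    - {"delta_pos": [0.054,-0.013,0.005],"rotation": [0,0,-0.119],"claw": 1}
    - {"delta_pos": [0.055,-0.0065,0.005],"rotation": [0,0,-0.119],"claw": 1}
    - {"delta_pos": [0.0555,0,0.005],"rotation": [0,0,-0.119],"claw": 1}
    - {"delta_pos": [0.055,0.0067,0.005],"rotation": [0,0,-0.119],"claw": 1}
    - {"delta_pos": [0.054,0.013,0.005],"rotation": [0,0,-0.119],"claw": 1}
    - {"delta_pos": [0.052,0.0195,0.005],"rotation": [0,0,-0.119],"claw": 1}
    - {"delta_pos": [0.049,0.0255,0.005],"rotation": [0,0,-0.119],"claw": 1}

```text
t: 3.75
eef_pos: [453.3, 339.5, 293.8]
tool_rot: [[-0.572, 0.821, -0.0], [0.821, 0.572, -0.004], [-0.003, -0.003, -1.0]]
wrist_force: [1.0, -1.1, 1.2]
grip_width: 85.1
```

Run:
```python
from h import *
st,c=look(["blue_cup","cup_handle","white_cup","cup_tray"],"w2.png",scale=1.4)
print(st["eef_pos"],np.round(st["tool_rot"],3))
np.save("w2.npy",dict(st=st,c=c),allow_pickle=True)
```

```text
blue_cup 0.9 [478.7 400.7  84.7]
blue_cup 0.71 [457.8 550.2  68.9]
cup_handle 0.85 [483.3 398.4  85.9]
cup_handle 0.76 [455.5 551.8  73.8]
white_cup 0.72 [461.9 263.7  79.3]
cup_tray 0.67 [503.5  42.4  16. ]
cup_tray 0.66 [455.2 340.    7.8]
[453.2903014  339.48568381 293.76055055] [[-0.572  0.821 -0.   ]
 [ 0.821  0.572 -0.004]
 [-0.003 -0.003 -1.   ]]
```

View pics/w2.png

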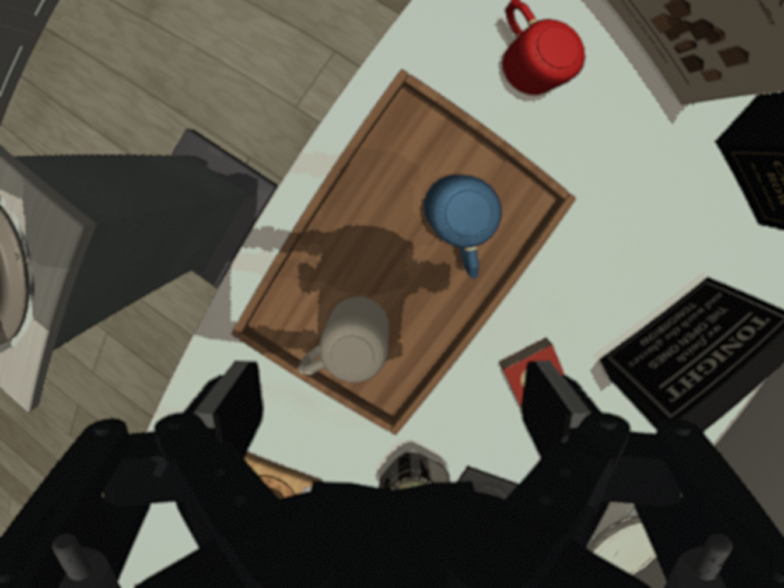

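The picture shows the blue cup in the tray at (465,211) with its handle end at (472,270). The white cup is at (352,345) and the red look-alike stands outside at (545,55).

Run:
```python
from h import *
d=np.load("w2.npy",allow_pickle=True).item(); st,c=d["st"],d["c"]
for nm,u,v,z in [("ring",472,212,86),("outl",463,212,70),("hend",473,270,70)]: print(nm,wplane(st,c,u/1.4,v/1.4,z).round(1))
# colour mask of blue cup in wrist and top -> fit of silhouettes
t=cams.capture("top")
hsv=cv2.cvtColor(t["frame"],cv2.COLOR_RGB2HSV); m=cv2.inRange(hsv,(95,70,30),(125,255,255)); m[:, :185]=0; m[:,230:]=0; m[:190]=0;m[245:]=0
n,l,s,ce=cv2.connectedComponentsWithStats(m); i=1+np.argmax(s[1:,4]); print("top mask",s[i],ce[i], px2plane(t,*ce[i],60).round(1))
hs=cv2.cvtColor(c["frame"],cv2.COLOR_RGB2HSV); mw=cv2.inRange(hs,(95,100,30),(125,255,255))
n,l,s,ce=cv2.connectedComponentsWithStats(mw)
W=[]
i=1+np.argmax(s[1:,4]); print("wrist mask",s[i],ce[i])
# silhouette fit: project model points of cup (x,y,yaw, z top) to both masks, IoU
def pts():
    P=[]
    a=np.linspace(0,2*np.pi,60,endpoint=False)
    return [np.array([[30*np.cos(q),30*np.sin(q),z] for q in a for z in (0,76)]+[[29*np.cos(q),29*np.sin(q),78] for q in a]),
            np.array([[x,y,z] for x in(-4,4) for y in(-59.5,-29) for z in(57,66)]),
            np.array([[x,y,z] for x in(-4,4) for y in(-59.5,-50.5) for z in(14,66)]),
            np.array([[x,y,z] for x in(-4,4) for y in(-59.5,-29) for z in(14,23)])]
PT=pts(); S=8
def sil(q,proj,shape):
    x,y,z0,a=q; R=np.array([[np.cos(a),-np.sin(a),0],[np.sin(a),np.cos(a),0],[0,0,1]])
    im=np.zeros(shape,np.uint8)
    for P in PT:
        uv=np.array([proj(X) for X in P@R.T+[x,y,z0]])
        cv2.fillPoly(im,[cv2.convexHull(np.round(uv*S).astype(np.int32))],1,shift=3)
    return im
M2=(l==i).astype(np.uint8)
from scipy.optimize import minimize
def cost(q,verbose=0):
    b=sil(q,lambda X:wpx(st,c,X),M2.shape); a=sil(q,lambda X:w2px(t,X),m.shape)
    x1=(b!=M2).sum()/M2.sum(); x2=(a!=(m>0)).sum()/(m>0).sum()
    if verbose: print(x1,x2)
    return x1+0.3*x2
best=None
q0=np.array([470,405,8,np.radians(42)])
r=minimize(lambda p:cost(q0+p*[5,5,5,.15]),np.zeros(4),method="Nelder-Mead",options=dict(initial_simplex=np.r_[np.zeros((1,4)),np.eye(4)*2],maxiter=250))
q=q0+r.x*[5,5,5,.15]; print(q.round(1),np.degrees(q[3]),cost(q,1))
```

```text
ring [483.  404.9  86. ]
outl [480.1 401.   70. ]
hend [515.6 367.3  70. ]Traceback (most recent call last):
  File "<stdin>", line 7, in <module>
    return _wrapfunc(a, 'argmax', axis=axis, out=out, **kwds)
    return bound(*args, **kwds)
ValueError: attempt to get argmax of an empty sequence
```

```bash
cat > fit.py <<'E'
from h import *
from scipy.optimize import minimize
an=np.linspace(0,2*np.pi,48,endpoint=False)
bx=lambda y0,y1,z0,z1: np.array([[x,y,z] for x in(-4,4) for y in(y0,y1) for z in(z0,z1)],float)
PT=[np.array([[30*np.cos(q),30*np.sin(q),z] for q in an for z in (0,75)]+[[28*np.cos(q),28*np.sin(q),78] for q in an]),
    bx(-59.5,-29,57,66),bx(-59.5,-50.5,14,66),bx(-59.5,-29,14,23)]
def sil(q,proj,shape):
    x,y,z0,a=q; R=np.array([[np.cos(a),-np.sin(a),0],[np.sin(a),np.cos(a),0],[0,0,1]]); im=np.zeros(shape,np.uint8)
    for P in PT:
        uv=np.array([proj(X) for X in P@R.T+[x,y,z0]]); cv2.fillPoly(im,[cv2.convexHull(np.round(uv*8).astype(np.int32))],1,shift=3)
    return im
def bluemask(fr,near,r=60):
    hs=cv2.cvtColor(fr,cv2.COLOR_RGB2HSV); m=cv2.inRange(hs,(92,60,20),(125,255,255))
    k=np.zeros_like(m); cv2.circle(k,tuple(int(v) for v in near),r,255,-1); m&=k
    n,l,s,ce=cv2.connectedComponentsWithStats(m); i=1+np.argmax(s[1:,4]); return (l==i).astype(np.uint8)
def fit(views,q0):
    def cost(q): return sum((sil(q,p,m.shape)!=m).sum()/m.sum() for m,p in views)
    sc=np.array([5,5,4,.15]); r=minimize(lambda p:cost(q0+p*sc),np.zeros(4),method="Nelder-Mead",options=dict(initial_simplex=np.r_[np.zeros((1,4)),np.eye(4)*1.5],maxiter=250))
    q=q0+r.x*sc; print("cup",q[:3].round(1),"yaw",np.degrees(q[3]).round(1),[round((sil(q,p,m.shape)!=m).sum()/m.sum(),3) for m,p in views]); return q
E
python3 - <<'E'
from fit import *
d=np.load("w2.npy",allow_pickle=True).item(); st,c=d["st"],d["c"]
t=cams.capture("top"); s=cams.capture("scene"); q0=np.array([481,403,8,np.radians(42)])
V=[]
for cc,p,r in ((c,lambda X:wpx(st,c,X),60),(t,lambda X:w2px(t,X),30),(s,lambda X:w2px(s,X),40)):
    u=p([481,403,50]); m=bluemask(cc["frame"],u,r); print(u,m.sum()); V.append((m,p))
fit(V[:1],q0); fit(V[:2],q0); fit(V[1:],q0); q=fit(V,q0)
plan(np.array([q[0],q[1],180]),np.degrees(q[3]),5,env.get_state())
E
```

```text
(np.float64(329.71243399851795), np.float64(149.01821882153703)) 2282Traceback (most recent call last):
  File "<stdin>", line 6, in <module>
  File "fit.py", line 15, in bluemask
    n,l,s,ce=cv2.connectedComponentsWithStats(m); i=1+np.argmax(s[1:,4]); return (l==i).astype(np.uint8)
                                                      ~~~~~~~~~^^^^^^^^^
    return _wrapfunc(a, 'argmax', axis=axis, out=out, **kwds)
    return bound(*args, **kwds)
ValueError: attempt to get argmax of an empty sequence
```

Run:
```python
from fit import *
d=np.load("w2.npy",allow_pickle=True).item(); st,c=d["st"],d["c"]
t=cams.capture("top"); s=cams.capture("scene"); q0=np.array([481,403,8,np.radians(42)])
t0=cv2.imread("pics/top.png")[:,:,::-1].copy(); s0=cv2.imread("pics/scene.png")[:,:,::-1].copy()
V=[]
for fr,p,r in ((c["frame"],lambda X:wpx(st,c,X),60),(t0,lambda X:w2px(t,X),30),(s0,lambda X:w2px(s,X),40)):
    u=p([481,403,50]); m=bluemask(fr,u,r); print(u,m.sum()); V.append((m,p))
fit(V[:1],q0); fit(V[1:],q0); q=fit(V,q0)
plan(np.array([q[0],q[1],180]),np.degrees(q[3]),5,env.get_state())
```

```text
(np.float64(329.71243399851795), np.float64(149.01821882153703)) 2282Traceback (most recent call last):
  File "<stdin>", line 7, in <module>
  File "fit.py", line 15, in bluemask
    n,l,s,ce=cv2.connectedComponentsWithStats(m); i=1+np.argmax(s[1:,4]); return (l==i).astype(np.uint8)
                                                      ~~~~~~~~~^^^^^^^^^
    return _wrapfunc(a, 'argmax', axis=axis, out=out, **kwds)
    return bound(*args, **kwds)
ValueError: attempt to get argmax of an empty sequence
```

Run:
```python
from fit import *
t=cams.capture("top"); s=cams.capture("scene")
for n,c in(("top",t),("scene",s)):
    u=np.array(w2px(c,[481,403,50])).astype(int); im=cv2.imread(f"pics/{n}.png")
    print(n,u,cv2.cvtColor(im,cv2.COLOR_BGR2HSV)[u[1]-8:u[1]+9:4,u[0]-8:u[0]+9:4].tolist())
```

```text
top [202 222] [[[14, 86, 148], [16, 60, 124], [90, 7, 106], [15, 84, 142], [18, 34, 112]], [[15, 74, 134], [100, 41, 137], [100, 43, 141], [101, 34, 129], [21, 40, 103]], [[103, 15, 122], [99, 47, 142], [100, 41, 142], [99, 37, 132], [18, 26, 97]], [[14, 95, 153], [100, 41, 131], [102, 44, 145], [75, 5, 103], [21, 27, 96]], [[14, 96, 149], [14, 91, 152], [19, 22, 93], [21, 27, 95], [15, 69, 115]]]
scene [186 266] [[[102, 116, 143], [103, 116, 152], [103, 118, 153], [103, 117, 151], [103, 116, 145]], [[103, 117, 105], [103, 116, 149], [103, 117, 159], [103, 116, 149], [104, 120, 98]], [[104, 108, 73], [103, 120, 89], [103, 118, 91], [103, 117, 85], [104, 120, 72]], [[107, 58, 70], [103, 119, 73], [103, 121, 74], [102, 120, 72], [103, 118, 69]], [[174, 17, 74], [103, 124, 72], [104, 121, 74], [103, 117, 72], [102, 118, 69]]]
```

Run:
```python
from fit import *
d=np.load("w2.npy",allow_pickle=True).item(); st,c=d["st"],d["c"]
s=cams.capture("scene"); q0=np.array([481,403,8,np.radians(42)])
s0=cv2.imread("pics/scene.png")[:,:,::-1].copy()
V=[]
for fr,p,r in ((c["frame"],lambda X:wpx(st,c,X),60),(s0,lambda X:w2px(s,X),40)):
    u=p([481,403,50]); m=bluemask(fr,u,r); print(u,m.sum()); V.append((m,p))
fit(V[:1],q0); q=fit(V,q0)
plan(np.array([q[0],q[1],190]),np.degrees(q[3]),4,env.get_state())
```

```text
(np.float64(329.71243399851795), np.float64(149.01821882153703)) 2282
(np.float64(186.2055529639931), np.float64(266.02600315576484)) 554
cup [486.5 403.  -32.9] yaw 46.7 [np.float64(0.046)]
cup [482.8 401.7  -3.9] yaw 46.4 [np.float64(0.177), np.float64(0.274)]
rotvec per row [-0.     0.001 -0.051] dist/row 31.345457082024573
0 [0.0087, 0.0151, 0.0261]
1 [0.0079, 0.0155, 0.0261]
2 [0.007, 0.0159, 0.0261]
3 [0.0062, 0.0162, 0.0261]
```

```bash
sed -i 's/    n,l,s,ce=cv2.connectedComponentsWithStats(m).*/    return (cv2.morphologyEx(m,cv2.MORPH_CLOSE,np.ones((3,3)))>0).astype(np.uint8)/; s/(92,60,20)/(90,45,8)/' fit.py
python3 - <<'E'
from fit import *
d=np.load("w2.npy",allow_pickle=True).item(); st,c=d["st"],d["c"]
s=cams.capture("scene"); q0=np.array([481,403,8,np.radians(42)])
s0=cv2.imread("pics/scene.png")[:,:,::-1].copy()
V=[];O=[]
for fr,p,r in ((c["frame"],lambda X:wpx(st,c,X),52),(s0,lambda X:w2px(s,X),28)):
    u=np.array(p([481,403,50])); m=bluemask(fr,u,r); print(u,m.sum()); V.append((m,p))
q1=fit(V[:1],q0); fit(V[1:],q0); q=fit(V,q0)
for (m,p),fr in zip(V,(c["frame"],s0)):
    u=np.array(p([481,403,50])).astype(int); o=fr.copy(); 
    for qq,col in((m,(255,255,0)),(sil(np.r_[q[:2],8,q[3]],p,m.shape),(255,0,0))):
        o=o if 0 else cv2.drawContours(o,cv2.findContours(qq,0,2)[0],-1,col,1)
    O.append(cv2.resize(o[u[1]-50:u[1]+50,u[0]-50:u[0]+50],(390,390),interpolation=0))
cv2.imwrite("pics/fit.png",np.hstack(O)[:,:,::-1])
E
```

```text
[329.712434   149.01821882] 2314
[186.20555296 266.02600316] 566
cup [484.7 402.2 -19. ] yaw 48.5 [np.float64(0.076)]
cup [478.7 399.    5.9] yaw 55.9 [np.float64(0.244)]
cup [480.3 400.4   0.7] yaw 51.6 [np.float64(0.18), np.float64(0.254)]
```

View pics/fit.png

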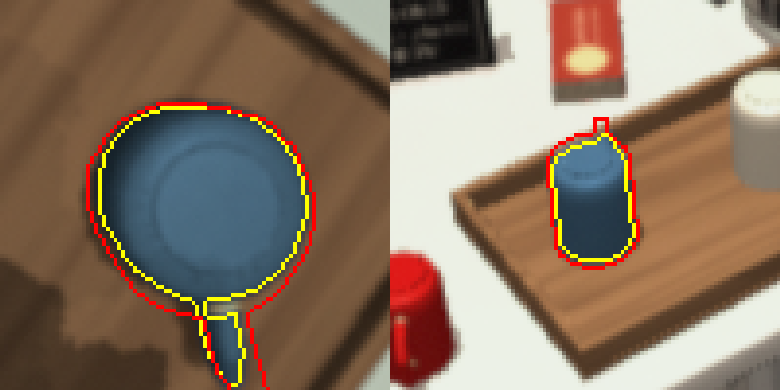

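The outlines agree with the cup at about (482,402), yaw about 45°. Next I go above it and look from close.

Run:
```python
from h import *
plan(np.array([482,402,190]),45,4)
```

```text
rotvec per row [-0.001  0.001 -0.044] dist/row 31.299381353663495
0 [0.0088, 0.015, 0.026]
1 [0.0081, 0.0154, 0.026]
2 [0.0074, 0.0157, 0.0261]
3 [0.0066, 0.016, 0.0261]
```

Emit:
arm_command:
  commands:
    - {"delta_pos": [0.009,0.015,0.026],"rotation": [0,0,-0.044],"claw": 1}
    - {"delta_pos": [0.008,0.0155,0.026],"rotation": [0,0,-0.044],"claw": 1}
    - {"delta_pos": [0.0075,0.0157,0.026],"rotation": [0,0,-0.044],"claw": 1}
    - {"delta_pos": [0.0065,0.016,0.026],"rotation": [0,0,-0.044],"claw": 1}

```text
t: 4.95
eef_pos: [484.4, 403.6, 191.1]
tool_rot: [[-0.708, 0.706, 0.007], [0.706, 0.708, 0.0], [-0.005, 0.005, -1.0]]
wrist_force: [-0.1, -0.7, 0.4]
grip_width: 85.6
```

Run:
```python
from fit import *
st,c=look(["blue_cup","cup_handle"],"w3.png",scale=1.4); print(st["eef_pos"],np.round(st["tool_rot"],3))
np.save("w3.npy",dict(st=st,c=c),allow_pickle=True)
p=lambda X:wpx(st,c,X); u=p([482,402,50]); m=bluemask(c["frame"],u,110); print(u,m.sum())
fit([(m,p)],np.array([482,402,8,np.radians(45)]))
```

```text
blue_cup 0.74 [458.  554.1  71.5]
blue_cup 0.72 [476.5 406.4  84.9]
cup_handle 0.92 [456.6 550.3  76.2]
cup_handle 0.86 [480.2 407.5  86.3]
[484.35372784 403.61595204 191.12137805] [[-0.708  0.706  0.007]
 [ 0.706  0.708  0.   ]
 [-0.005  0.005 -1.   ]]
(np.float64(275.5829564295642), np.float64(197.76263256265446)) 4293
cup [483.8 398.8 -18.8] yaw 45.9 [np.float64(0.037)]
```

View pics/w3.png

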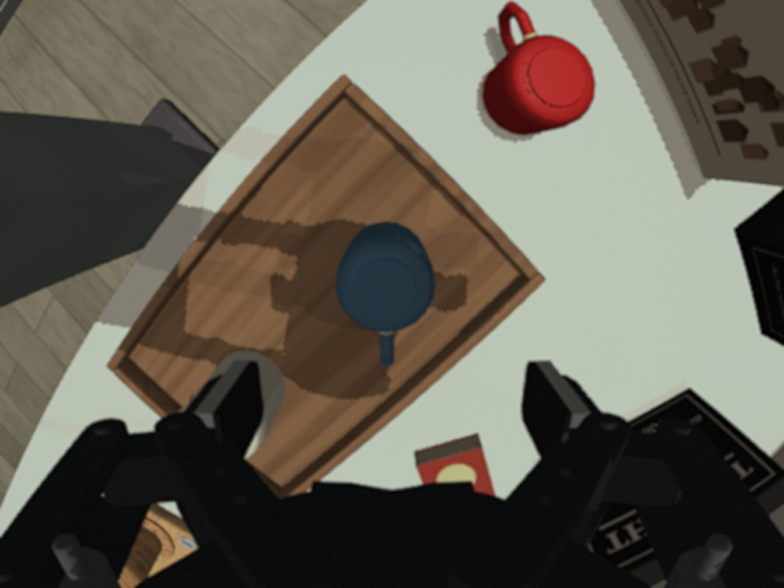

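Run:
```python
from h import *
d=np.load("w3.npy",allow_pickle=True).item(); st,c=d["st"],d["c"]
print("ring",wplane(st,c,385/1.4,288/1.4,86).round(1),"hend",wplane(st,c,387/1.4,365/1.4,72).round(1))
T=[wplane(st,c,u/1.4,v/1.4,32) for u,v in((345,77),(543,277),(110,365))]; print(np.round(T,1),np.linalg.norm(T[0]-T[1]),np.linalg.norm(T[0]-T[2]))
d2=np.load("w2.npy",allow_pickle=True).item(); s2,c2=d2["st"],d2["c"]
T=[wplane(s2,c2,u/1.4,v/1.4,32) for u,v in((405,72),(574,198),(234,334),(395,432))]; print(np.round(T,1),[np.linalg.norm(T[i]-T[j]).round(1) for i,j in((0,1),(0,2),(1,3),(2,3))])
# triangulate ring centre from the two wrist views
A=np.zeros((3,3));b=np.zeros(3)
for S,C,u,v in((st,c,385,288),(s2,c2,472,212)):
    o,r=wray(S,C,u/1.4,v/1.4); r/=np.linalg.norm(r); P=np.eye(3)-np.outer(r,r);A+=P;b+=P@o
print("triang",np.linalg.solve(A,b).round(1))
```

```text
ring [480.3 403.4  86. ] hend [518.8 366.3  72. ]
[[371.2 475.1  32. ]
 [562.9 477.3  32. ]
 [373.6 183.7  32. ]] 191.7578337430334 291.4023319263269
[[373.  474.5  32. ]
 [564.1 475.7  32. ]
 [374.  180.9  32. ]
 [565.7 183.3  32. ]] [np.float64(191.1), np.float64(293.6), np.float64(292.4), np.float64(191.7)]
triang [480.2 404.8  93.9]
```

The close view confirms the blue cup at (385,288) with its handle at (387,350), along the tool's −x. Its centre is at about (480,403.5), yaw 46°. I descend.

Emit:
arm_command:
  commands:
    - {"delta_pos": [0.003,-0.003,0.03],"rotation": [0,0,-0.017],"claw": 1}
    - {"delta_pos": [0,0,0.03],"rotation": [0,0,0],"claw": 1}
    - {"delta_pos": [0,0,0.025],"rotation": [0,0,0],"claw": 1}
    - {"delta_pos": [0,0,0],"rotation": [0,0,0],"claw": 1}
  newtons: 40

```text
t: 5.6
eef_pos: [481.8, 402.5, 110.5]
tool_rot: [[-0.716, 0.697, 0.012], [0.698, 0.717, 0.003], [-0.007, 0.01, -1.0]]
wrist_force: [0.1, 0.3, -0.0]
grip_width: 85.1
```

Emit:
arm_command:
  commands:
    - {"delta_pos": [0.002,-0.0005,0.02],"rotation": [0.0105,0.0065,0],"claw": 1}
    - {"delta_pos": [0,0,0.025],"rotation": [0,0,0],"claw": 1}
    - {"delta_pos": [0,0,0.022],"rotation": [0,0,0],"claw": 1}
    - {"delta_pos": [0,0,0],"rotation": [0,0,0],"claw": 1}

```text
t: 6.1
eef_pos: [482.7, 404.7, 45.8]
tool_rot: [[-0.715, 0.699, 0.005], [0.699, 0.715, 0.004], [-0.001, 0.007, -1.0]]
wrist_force: [-0.4, -0.4, -0.1]
grip_width: 85.6
```

Emit:
arm_command:
  commands:
    - {"delta_pos": [0.001,-0.0027,0.003],"rotation": [0.007,0,0],"claw": 1}
    - {"delta_pos": [0,0,0],"rotation": [0,0,0],"claw": 0.6}
    - {"delta_pos": [0,0,0],"rotation": [0,0,0],"claw": 0.5}
    - {"delta_pos": [0,0,0],"rotation": [0,0,0],"claw": 0.5}
    - {"delta_pos": [0,0,0],"rotation": [0,0,0],"claw": 0.5}
  newtons: 40

```text
t: 6.72
eef_pos: [481.3, 404.4, 46.2]
tool_rot: [[-0.715, 0.699, 0.004], [0.699, 0.715, 0.001], [-0.002, 0.004, -1.0]]
wrist_force: [-0.2, -0.3, -2.2]
grip_width: 54.2
```

Run:
```python
from h import *
st,c=look([],"w4.png",scale=1.2); print(st["grip_width"],st["eef_pos"],st["wrist_force"])
```

```text
54.24178390602136 [481.29103093 404.40807466  46.20776932] [-0.20621321 -0.33990622 -2.19227333]
```

View pics/w4.png

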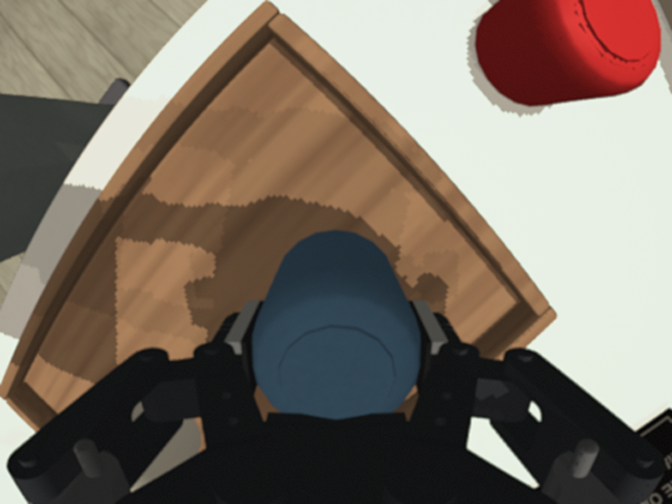

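The fingers hold the cup across its diameter with the handle beside them. I lift it straight up.

Emit:
arm_command:
  commands:
    - {"delta_pos": [0,0,-0.02],"rotation": [0,0,0],"claw": 0.5}
    - {"delta_pos": [0,0,-0.045],"rotation": [0,0,0],"claw": 0.5}
    - {"delta_pos": [0,0,-0.06],"rotation": [0,0,0],"claw": 0.5}
    - {"delta_pos": [0,0,-0.06],"rotation": [0,0,0],"claw": 0.5}
    - {"delta_pos": [0,0,-0.03],"rotation": [0,0,0],"claw": 0.5}

```text
t: 7.4
eef_pos: [478.9, 402.9, 262.1]
tool_rot: [[-0.715, 0.699, -0.005], [0.699, 0.715, -0.005], [0.0, -0.007, -1.0]]
wrist_force: [0.3, 0.4, -2.5]
grip_width: 54.2
```

Run:
```python
from h import *
plan(np.array([518,-55,262]),12.3,9)
t=cams.capture("top"); s=cams.capture("scene")
print(px2plane(s,292.2,205.2,86).round(1),px2plane(t,306.9,212,86).round(1),env.get_state()["grip_width"])
```

```text
rotvec per row [-0.001  0.     0.065] dist/row 51.06762214049939
0 [-0.0387, -0.0333, 0.0002]
1 [-0.0408, -0.0308, 0.0002]
2 [-0.0427, -0.0281, 0.0002]
3 [-0.0444, -0.0253, 0.0001]
4 [-0.0459, -0.0223, 0.0001]
5 [-0.0473, -0.0193, 0.0001]
6 [-0.0484, -0.0162, 0.0001]
7 [-0.0494, -0.0131, 0.0]
8 [-0.0501, -0.0098, 0.0]
[498.9   3.6  86. ] [501.6   2.8  86. ] 54.473322681761374
```

Emit:
arm_command:
  commands:
    - {"delta_pos": [-0.0435,-0.0375,0],"rotation": [0,0,0.073],"claw": 0.5}
    - {"delta_pos": [-0.046,-0.0345,0],"rotation": [0,0,0.073],"claw": 0.5}
    - {"delta_pos": [-0.0485,-0.031,0],"rotation": [0,0,0.073],"claw": 0.5}
    - {"delta_pos": [-0.0505,-0.0275,0],"rotation": [0,0,0.073],"claw": 0.5}
    - {"delta_pos": [-0.0525,-0.024,0],"rotation": [0,0,0.073],"claw": 0.5}
    - {"delta_pos": [-0.054,-0.0205,0],"rotation": [0,0,0.073],"claw": 0.5}
    - {"delta_pos": [-0.0555,-0.0165,0],"rotation": [0,0,0.073],"claw": 0.5}
    - {"delta_pos": [-0.056,-0.0125,0],"rotation": [0,0,0.073],"claw": 0.5}

```text
t: 8.5
eef_pos: [505.5, -66.6, 245.7]
tool_rot: [[-0.2, 0.979, -0.027], [0.98, 0.2, -0.005], [0.0, -0.028, -1.0]]
wrist_force: [1.7, 0.1, -2.3]
grip_width: 54.0
```

Emit:
arm_command:
  commands:
    - {"delta_pos": [0,0,0],"rotation": [0,0,0],"claw": 0.5}
    - {"delta_pos": [0,0,0],"rotation": [0,0,0],"claw": 0.5}

```text
t: 8.75
eef_pos: [503.7, -69.9, 241.5]
tool_rot: [[-0.194, 0.98, -0.034], [0.981, 0.194, -0.004], [0.003, -0.034, -0.999]]
wrist_force: [0.7, 0.1, -1.6]
grip_width: 54.1
```

Run:
```python
from h import *
st,c=look(["stand"],"w5.png",scale=1.9,crop=(90,0,500,260)); print(st["eef_pos"],np.round(st["tool_rot"],4).tolist())
np.save("w5.npy",dict(st=st,c=c),allow_pickle=True); print(c["cx"],c["cy"])
```

```text
stand 0.82 [510.3 -22.1  15.2]
[503.70482317 -69.90691029 241.4666965 ] [[-0.1938, 0.9805, -0.034], [0.981, 0.1938, -0.0038], [0.0029, -0.0341, -0.9994]]
279.785456184838 209.92382582483185
```

View pics/w5.png

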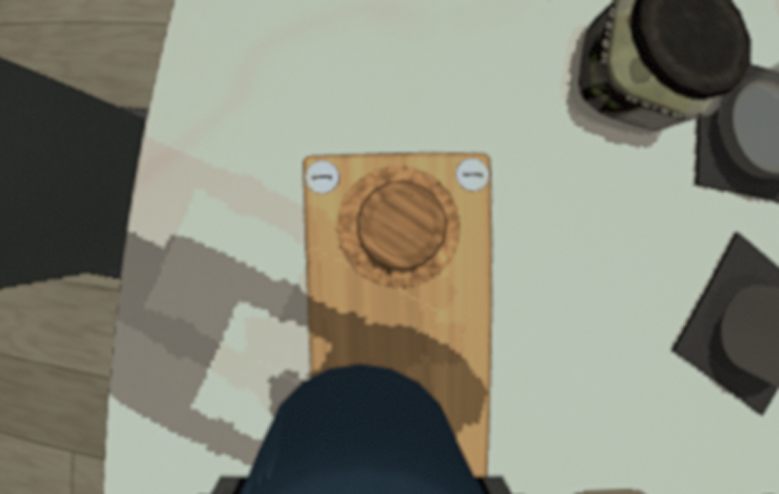

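```bash
cat > m5.py <<'E'
from h import *
d=np.load("w5.npy",allow_pickle=True).item(); st,c=d["st"],d["c"]
g=lambda u,v,z:wplane(st,c,90+u/1.9,v/1.9,z).round(1)
L,R=g(304,155,18),g(491,153,18); print("end corners",L,R,np.linalg.norm(L-R), "yaw", np.degrees(np.arctan2(*(R-L)[1::-1])))
L2,R2=g(307,300,18),g(491,300,18); print("edges",L2,R2,"yawL",np.degrees(np.arctan2(-(L-L2)[0],(L-L2)[1])),"yawR",np.degrees(np.arctan2(-(R-R2)[0],(R-R2)[1])))
print("disc",g(398,227,22),"post rim",g(402,223,80), "disc dia",np.linalg.norm(g(337,227,22)-g(460,227,22)),"post dia",np.linalg.norm(g(357,225,75)-g(447,225,75)))
y=np.radians(12.7); ax=np.array([-np.sin(y),np.cos(y),0]); print("from end mid",(L+R)/2-51*ax)
E
python3 m5.py
```

```text
end corners [441.5  35.5  18. ] [548.4  59.1  18. ] 109.47406085461522 yaw 12.449332786063072
edges [459.4 -49.2  18. ] [566.8 -27.   18. ] yawL 11.932970311932253 yawR 12.06294124206298
disc [503.7   3.6  22. ] post rim [503.8   4.7  80. ] disc dia 71.19227486181342 post dia 44.34377070119317
from end mid [506.16215642  -2.45226174  18.        ]
```

The stand shows straight below: the post is at (400,225) in the crop and the board edges at 305 and 491. Four views agree on the post at about (503.7,3.8) and stand yaw of about 12.3°. I go over it.

Run:
```python
from h import *
plan(np.array([503.7,3.8,165]),12,3)
```

```text
rotvec per row [-0.011 -0.001 -0.004] dist/row 35.38835015200717
0 [0.0238, 0.0055, 0.0256]
1 [0.0238, 0.0053, 0.0256]
2 [0.0238, 0.0052, 0.0256]
```

Emit:
arm_command:
  commands:
    - {"delta_pos": [0.0238,0.0055,0.018],"rotation": [-0.011,-0.001,-0.004],"claw": 0.5}
    - {"delta_pos": [0.0238,0.0053,0.018],"rotation": [-0.011,-0.001,-0.004],"claw": 0.5}
    - {"delta_pos": [0.0238,0.0052,0.018],"rotation": [-0.011,-0.001,-0.004],"claw": 0.5}
    - {"delta_pos": [0,0,0],"rotation": [0,0,0],"claw": 0.5}

```text
t: 9.35
eef_pos: [503.5, 11.0, 185.7]
tool_rot: [[-0.216, 0.976, 0.001], [0.976, 0.216, -0.0], [-0.0, 0.001, -1.0]]
wrist_force: [0.1, -0.7, -2.3]
grip_width: 54.2
```

Run:
```python
from h import *
st=env.get_state(); print(st["eef_pos"],np.round(st["tool_rot"],3).tolist())
plan(np.array([503.7,3.8,155]),12,1)
```

```text
[503.53008025  11.02484727 185.66052742] [[-0.216, 0.976, 0.001], [0.976, 0.216, -0.0], [-0.0, 0.001, -1.0]]
rotvec per row [0.001 0.    0.009] dist/row 31.500717965266627
0 [-0.0071, -0.0014, 0.0307]
```

Emit:
arm_command:
  commands:
    - {"delta_pos": [-0.006,-0.0012,0.012],"rotation": [0,0,0.006],"claw": 0.5}
    - {"delta_pos": [0,0,0.012],"rotation": [0,0,0],"claw": 0.5}
    - {"delta_pos": [0,0,0],"rotation": [0,0,0],"claw": 0.5}
    - {"delta_pos": [0,0,0],"rotation": [0,0,0],"claw": 0.5}

```text
t: 9.85
eef_pos: [504.5, 3.8, 161.0]
tool_rot: [[-0.211, 0.977, 0.003], [0.977, 0.211, -0.001], [-0.002, 0.002, -1.0]]
wrist_force: [-0.4, -0.2, -1.3]
grip_width: 54.6
```

Run:
```python
from h import *
st,c=look([],"w6.png",scale=1.9,crop=(90,60,500,320)); print(st["eef_pos"],np.round(st["tool_rot"],4).tolist())
plan(np.array([503.7,3.8,150]),12,1)
```

```text
[504.54598035   3.83534717 161.00514765] [[-0.211, 0.9775, 0.0026], [0.9775, 0.211, -0.0011], [-0.0017, 0.0023, -1.0]]
rotvec per row [0.002 0.002 0.003] dist/row 10.99743759448595
0 [0.0001, -0.0008, 0.011]
```

View pics/w6.png

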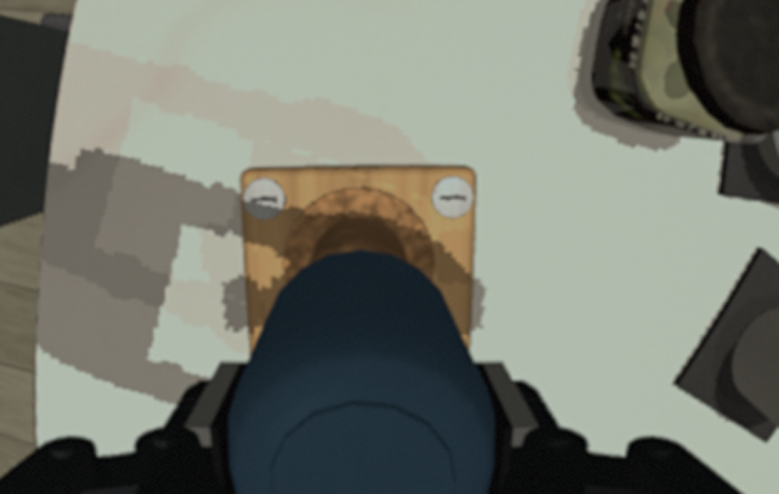

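Over the post, the disc centre (360) and the cup's axis (362) line up sideways. I lower the cup in small steps and watch the force.

Emit:
arm_command:
  commands:
    - {"delta_pos": [0,-0.0003,0.012],"rotation": [0.002,0.002,0.002],"claw": 0.5}
    - {"delta_pos": [0,0,0.012],"rotation": [0,0,0],"claw": 0.5}
    - {"delta_pos": [0,0,0.008],"rotation": [0,0,0],"claw": 0.5}
    - {"delta_pos": [0,0,0],"rotation": [0,0,0],"claw": 0.5}

```text
t: 10.4
eef_pos: [504.2, 3.5, 126.7]
tool_rot: [[-0.208, 0.978, -0.0], [0.978, 0.208, 0.001], [0.001, -0.0, -1.0]]
wrist_force: [-0.4, 0.1, -2.4]
grip_width: 54.3
```

Emit:
arm_command:
  commands:
    - {"delta_pos": [0,0,0.007],"rotation": [0,0,0],"claw": 0.5}
    - {"delta_pos": [0,0,0.007],"rotation": [0,0,0],"claw": 0.5}
    - {"delta_pos": [0,0,0],"rotation": [0,0,0],"claw": 0.5}

```text
t: 10.78
eef_pos: [504.4, 3.6, 111.9]
tool_rot: [[-0.209, 0.978, 0.0], [0.978, 0.209, 0.0], [0.0, 0.001, -1.0]]
wrist_force: [-0.5, 0.3, -2.4]
grip_width: 54.3
```

Emit:
arm_command:
  commands:
    - {"delta_pos": [0,0,0.01],"rotation": [0,0,0],"claw": 0.5}
    - {"delta_pos": [0,0,0.01],"rotation": [0,0,0],"claw": 0.5}
    - {"delta_pos": [0,0,0.01],"rotation": [0,0,0],"claw": 0.5}
    - {"delta_pos": [0,0,0],"rotation": [0,0,0],"claw": 0.5}

```text
t: 11.28
eef_pos: [504.3, 3.7, 79.6]
tool_rot: [[-0.209, 0.978, -0.0], [0.978, 0.209, 0.001], [0.001, 0.0, -1.0]]
wrist_force: [-0.1, -0.7, -3.2]
grip_width: 54.7
```

Emit:
arm_command:
  commands:
    - {"delta_pos": [0,0,0.008],"rotation": [0,0,0],"claw": 0.5}
    - {"delta_pos": [0,0,0.005],"rotation": [0,0,0],"claw": 0.5}
    - {"delta_pos": [0,0,0.003],"rotation": [0,0,0],"claw": 0.5}
    - {"delta_pos": [0,0,0],"rotation": [0,0,0],"claw": 0.5}

```text
t: 11.78
eef_pos: [504.1, 4.1, 62.7]
tool_rot: [[-0.209, 0.978, -0.0], [0.978, 0.209, 0.001], [0.001, -0.0, -1.0]]
wrist_force: [-0.9, 1.3, -2.3]
grip_width: 54.0
```

Emit:
arm_command:
  commands:
    - {"delta_pos": [0,0,0.002],"rotation": [0,0,0],"claw": 0.5}
    - {"delta_pos": [0,0,0.002],"rotation": [0,0,0],"claw": 0.5}
    - {"delta_pos": [0,0,0],"rotation": [0,0,0],"claw": 0.5}

```text
t: 12.15
eef_pos: [504.3, 4.3, 60.0]
tool_rot: [[-0.209, 0.978, 0.001], [0.978, 0.209, 0.001], [0.001, 0.001, -1.0]]
wrist_force: [-1.9, 0.7, 0.2]
grip_width: 54.4
```

Contact has just begun: z is 60.0 against an expected 60.2, and the cup's weight is off the wrist. I release and rise.

Emit:
arm_command:
  commands:
    - {"delta_pos": [0,0,0.0005],"rotation": [0,0,0],"claw": 0.6}
    - {"delta_pos": [0,0,0],"rotation": [0,0,0],"claw": 0.8}
    - {"delta_pos": [0,0,0],"rotation": [0,0,0],"claw": 1}
    - {"delta_pos": [0,0,0],"rotation": [0,0,0],"claw": 1}

```text
t: 12.65
eef_pos: [505.7, 3.6, 60.0]
tool_rot: [[-0.209, 0.978, 0.004], [0.978, 0.209, 0.0], [-0.001, 0.004, -1.0]]
wrist_force: [-0.3, -0.0, -0.6]
grip_width: 85.5
```

Emit:
arm_command:
  commands:
    - {"delta_pos": [0,0,-0.015],"rotation": [0,0,0],"claw": 1}
    - {"delta_pos": [0,0,-0.04],"rotation": [0,0,0],"claw": 1}
    - {"delta_pos": [0,0,-0.055],"rotation": [0,0,0],"claw": 1}
    - {"delta_pos": [0,0,-0.055],"rotation": [0,0,0],"claw": 1}
    - {"delta_pos": [0,0,-0.035],"rotation": [0,0,0],"claw": 1}
    - {"delta_pos": [0,0,0],"rotation": [0,0,0],"claw": 1}

```text
t: 13.4
eef_pos: [504.9, 3.4, 271.6]
tool_rot: [[-0.209, 0.978, 0.008], [0.978, 0.209, -0.001], [-0.003, 0.008, -1.0]]
wrist_force: [0.3, 0.3, 0.4]
grip_width: 85.3
```

Run:
```python
from h import *
st,c=look(["trigger","press_pad","pad_face","plunger","blue_cup"],"w7.png",scale=1.4); print(st["eef_pos"],np.round(st["tool_rot"],3).tolist(),st["joints"])
np.save("w7.npy",dict(st=st,c=c),allow_pickle=True)
a=np.radians(12.3); R=np.array([[np.cos(a),-np.sin(a)],[np.sin(a),np.cos(a)]]); o=np.array([503.7,3.8])
for p in((0,-197),): print("grip",(R@p+o).round(1))
```

```text
press_pad 0.54 [521.7 -89.4  66.1]
press_pad 0.53 [527.6 -90.4  15.6]
pad_face 0.73 [520.6 -85.7  66.1]
plunger 0.66 [526.8 -91.4  69.9]
blue_cup 0.73 [501.8  11.2  99.1]
blue_cup 0.18 [526.7 -90.4  16. ]
[504.93731309   3.39442761 271.58829169] [[-0.209, 0.978, 0.008], [0.978, 0.209, -0.001], [-0.003, 0.008, -1.0]] [-1.45454859e-01  2.70441567e-01  1.51316166e+00  4.75583466e-04
  1.34949685e+00 -3.55637031e-01]
grip [ 545.7 -188.7]
```

View pics/w7.png

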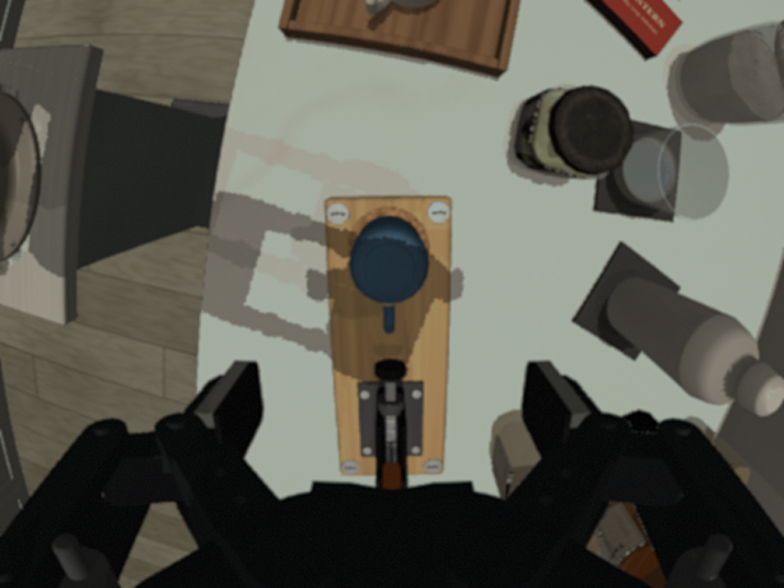

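The cup is seated on the post (388,262), with its top at about 99 mm. Its handle (389,320) points straight at the pad (390,370), about 31 mm away. Next I go over the grip point with the jaws along the stand's y and the camera on the robot's side.

Run:
```python
from h import *
plan(np.array([545.7,-188.7,265]),102.3,11)
```

```text
rotvec per row [-0.    -0.    -0.143] dist/row 17.905886325847806
0 [-0.0179, 0.0001, 0.0001]
1 [-0.0177, -0.0024, 0.0001]
2 [-0.0172, -0.0049, 0.0001]
3 [-0.0163, -0.0073, 0.0001]
4 [-0.0151, -0.0096, 0.0001]
5 [-0.0136, -0.0116, 0.0001]
6 [-0.0118, -0.0135, 0.0001]
7 [-0.0098, -0.015, 0.0001]
8 [-0.0075, -0.0163, 0.0001]
9 [-0.0051, -0.0172, 0.0001]
10 [-0.0026, -0.0177, 0.0001]
```

Emit:
arm_command:
  commands:
    - {"delta_pos": [-0.018,0,0],"rotation": [0,0,-0.143],"claw": 1}
    - {"delta_pos": [-0.0177,-0.0024,0],"rotation": [0,0,-0.143],"claw": 1}
    - {"delta_pos": [-0.0172,-0.005,0],"rotation": [0,0,-0.143],"claw": 1}
    - {"delta_pos": [-0.0163,-0.0073,0],"rotation": [0,0,-0.143],"claw": 1}
    - {"delta_pos": [-0.015,-0.0096,0],"rotation": [0,0,-0.143],"claw": 1}
    - {"delta_pos": [-0.0136,-0.0116,0],"rotation": [0,0,-0.143],"claw": 1}
    - {"delta_pos": [-0.0118,-0.0135,0],"rotation": [0,0,-0.143],"claw": 1}
    - {"delta_pos": [-0.0098,-0.015,0],"rotation": [0,0,-0.143],"claw": 1}

```text
t: 14.7
eef_pos: [533.8, -138.0, 256.2]
tool_rot: [[-0.984, 0.177, -0.02], [0.176, 0.984, 0.006], [0.021, 0.003, -1.0]]
wrist_force: [0.5, 0.2, -0.2]
grip_width: 85.5
```

Run:
```python
from h import *
plan(np.array([545.7,-188.7,262]),102.3,4)
```

```text
rotvec per row [ 0.002 -0.005 -0.098] dist/row 13.093766561898605
0 [-0.0051, -0.0119, -0.0016]
1 [-0.0039, -0.0124, -0.0016]
2 [-0.0027, -0.0127, -0.0015]
3 [-0.0015, -0.0129, -0.0015]
```

Emit:
arm_command:
  commands:
    - {"delta_pos": [-0.005,-0.0119,-0.0016],"rotation": [0.002,-0.005,-0.095],"claw": 1}
    - {"delta_pos": [-0.004,-0.0124,-0.0016],"rotation": [0.002,-0.005,-0.095],"claw": 1}
    - {"delta_pos": [-0.0027,-0.0127,-0.0015],"rotation": [0.002,-0.005,-0.095],"claw": 1}
    - {"delta_pos": [-0.0015,-0.01,-0.0015],"rotation": [0.002,-0.005,-0.08],"claw": 1}
    - {"delta_pos": [0,0,0],"rotation": [0,0,0],"claw": 1}

```text
t: 15.32
eef_pos: [544.0, -187.9, 255.2]
tool_rot: [[-0.98, -0.197, -0.011], [-0.197, 0.98, 0.004], [0.01, 0.006, -1.0]]
wrist_force: [0.1, -0.9, 0.1]
grip_width: 85.7
```

Run:
```python
from h import *
st,c=look(["trigger","press_pad","pad_face"],"w8.png",scale=1.8,crop=(70,60,490,380)); print(st["eef_pos"],np.round(st["tool_rot"],3).tolist())
np.save("w8.npy",dict(st=st,c=c),allow_pickle=True)
plan(np.array([545.7,-188.7,250]),102.3,1)
```

```text
trigger 0.64 [ 537.  -164.5  166.3]
press_pad 0.65 [523.4 -92.3  71.9]
pad_face 0.79 [520.1 -92.8  70. ]
[ 544.03329512 -187.88534892  255.17312164] [[-0.98, -0.197, -0.011], [-0.197, 0.98, 0.004], [0.01, 0.006, -1.0]]
rotvec per row [ 0.006 -0.009 -0.016] dist/row 6.368879727454639
0 [-0.0012, -0.002, 0.0059]
```

View pics/w8.png

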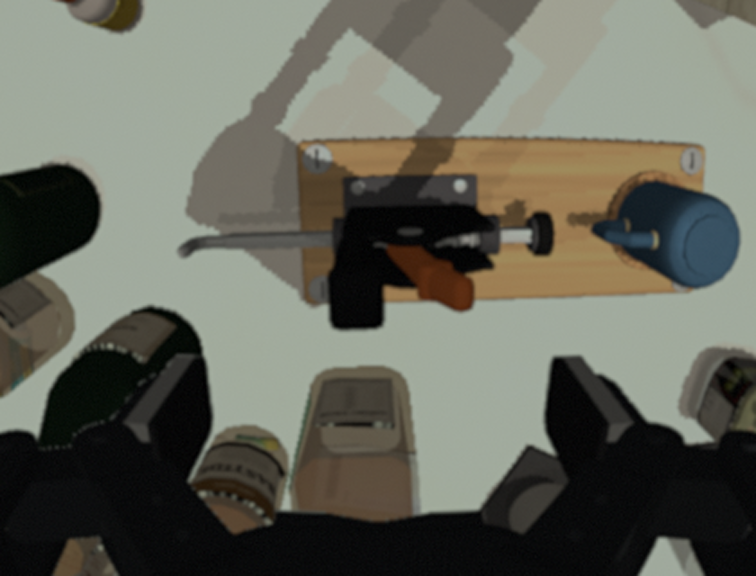

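The picture shows the black grip top at about (357,305), the orange trigger end at (450,290) and the pad at (542,232). I compare this with the model's projection.

Run:
```python
from h import *
d=np.load("w8.npy",allow_pickle=True).item(); st,c=d["st"],d["c"]
a=np.radians(12.3); R=np.array([[np.cos(a),-np.sin(a),0],[np.sin(a),np.cos(a),0],[0,0,1]]); o=R@[0,-95,0]+[503.7,3.8,0]
def pr(p): u,v=wpx(st,c,R@np.array(p,float)+o); return (round((u-70)*1.8),round((v-60)*1.8))
for p in[(-12,-120,186),(12,-120,186),(12,-102,186),(-12,-102,186),(0,-68,160),(0,-68,186),(-56,146,18),(56,146,18),(-56,-146,18),(56,-146,18)]: print(p,pr(p))
# back: grip far corners seen at px
for u,v,z in((331,326,186),(383,326,186),(472,295,186),(472,295,175)): print((u,v),(R.T@(wplane(st,c,70+u/1.8,60+v/1.8,z)-o)).round(1))
```

```text
(-12, -120, 186) (324, 269)
(12, -120, 186) (326, 329)
(12, -102, 186) (373, 328)
(-12, -102, 186) (372, 268)
(0, -68, 160) (453, 278)
(0, -68, 186) (462, 297)
(-56, 146, 18) (714, 145)
(56, 146, 18) (701, 293)
(-56, -146, 18) (303, 138)
(56, -146, 18) (310, 304)
(331, 326) [  10.8 -118.1  186. ]
(383, 326) [ 11.1 -98.1 186. ]
(472, 295) [ -0.6 -64.  186. ]
(472, 295) [  2.8 -62.1 175. ]
```

The model and picture agree within about 3 mm, so I shift the target 2.5 mm along the stand's +y and descend in stages.

Emit:
arm_command:
  commands:
    - {"delta_pos": [-0.0015,0.0014,0.015],"rotation": [0.006,-0.009,-0.016],"claw": 1}
    - {"delta_pos": [0,0,0.015],"rotation": [0,0,0],"claw": 1}
    - {"delta_pos": [0,0,0.012],"rotation": [0,0,0],"claw": 1}
    - {"delta_pos": [0,0,0],"rotation": [0,0,0],"claw": 1}
  newtons: 20

```text
t: 16.02
eef_pos: [545.2, -184.1, 212.2]
tool_rot: [[-0.977, -0.212, 0.0], [-0.212, 0.977, -0.0], [0.0, -0.0, -1.0]]
wrist_force: [0.4, 0.0, 0.1]
grip_width: 85.3
```

Run:
```python
from h import *
plan(np.array([545.2,-186.2,141]),102.3,1)
```

```text
rotvec per row [-0.    -0.    -0.001] dist/row 71.22797260959331
0 [0.0004, -0.002, 0.0712]
```

Emit:
arm_command:
  commands:
    - {"delta_pos": [0.0004,-0.002,0.015],"rotation": [0,0,0],"claw": 1}
    - {"delta_pos": [0,0,0.018],"rotation": [0,0,0],"claw": 1}
    - {"delta_pos": [0,0,0.018],"rotation": [0,0,0],"claw": 1}
    - {"delta_pos": [0,0,0.012],"rotation": [0,0,0],"claw": 1}
    - {"delta_pos": [0,0,0],"rotation": [0,0,0],"claw": 1}

```text
t: 16.65
eef_pos: [545.6, -187.1, 145.9]
tool_rot: [[-0.977, -0.211, 0.001], [-0.211, 0.977, -0.001], [-0.001, -0.001, -1.0]]
wrist_force: [0.5, -0.0, -0.4]
grip_width: 85.3
```

Run:
```python
from h import *
st,c=look(["pad_face"],"w9.png",scale=1.4); print(st["eef_pos"])
plan(np.array([545.2,-186.2,141]),102.3,1)
```

```text
pad_face 0.76 [518.6 -91.7  66.6]
[ 545.6114268  -187.08996348  145.89535062]
rotvec per row [-0.003  0.003 -0.001] dist/row 6.366146339727789
0 [0.0008, 0.0014, 0.0062]
```

View pics/w9.png

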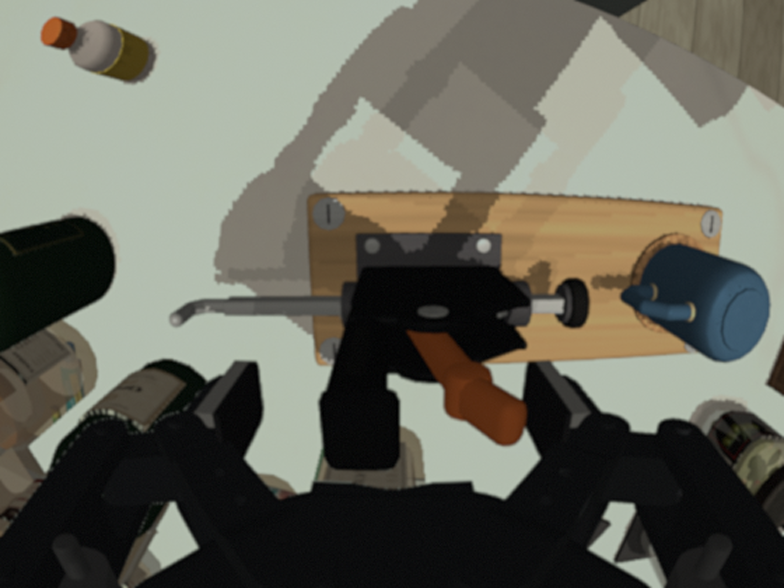

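The fingers straddle the grip (322–398) and the orange trigger (right edge 525), as intended. I go down 4 mm and make the first stroke.

Emit:
arm_command:
  commands:
    - {"delta_pos": [0.0005,0.0012,0.0045],"rotation": [-0.003,0.003,0],"claw": 1}
    - {"delta_pos": [0,0,0],"rotation": [0,0,0],"claw": 1}
    - {"delta_pos": [0,0,0],"rotation": [0,0,0],"claw": 0}
    - {"delta_pos": [0,0,0],"rotation": [0,0,0],"claw": 0}
    - {"delta_pos": [0,0,0],"rotation": [0,0,0],"claw": 0}
    - {"delta_pos": [0,0,0],"rotation": [0,0,0],"claw": 0}
    - {"delta_pos": [0,0,0],"rotation": [0,0,0],"claw": 0}
    - {"delta_pos": [0,0,0],"rotation": [0,0,0],"claw": 0}
  newtons: 20

```text
t: 17.75
eef_pos: [547.0, -188.9, 146.1]
tool_rot: [[-0.977, -0.211, 0.005], [-0.211, 0.977, -0.004], [-0.004, -0.005, -1.0]]
wrist_force: [0.2, -1.0, 1.5]
grip_width: 35.4
```

```bash
cat > pad.py <<'E'
from h import *
a=np.radians(12.3); R=np.array([[np.cos(a),-np.sin(a),0],[np.sin(a),np.cos(a),0],[0,0,1]]); o=R@[0,-95,0]+[503.7,3.8,0]
st=env.get_state(); c=cams.capture("wrist")
import sys
for k in("pad_face","press_pad","trigger","cup_handle","blue_cup"):
    for r in cams.boxes_of("wrist",k)[:2]: print(k,round(r["score"],2),(R.T@(wr2w(st,c,r["xyz"])-o)).round(1))
print(st["t"],st["grip_width"],st["eef_pos"],st["wrist_force"])
np.save(f"v_{st['t']:.2f}.npy",dict(st=st,c=c),allow_pickle=True)
# pad extent along the pad row: dark pixels on the line pad height (stand z=75, x=0)
line=[]
for y in np.arange(-40,100,1.0):
    u,v=wpx(st,c,R@np.array([0,y,76.])+o); f=c["frame"]; line.append("%d:%d"%(y,f[int(round(v)),int(round(u))].astype(int).sum()))
print(" ".join(line))
E
python3 pad.py
```

```text
pad_face 0.61 [-7.  10.7 66.2]
press_pad 0.66 [-3.   7.8 69.1]
trigger 0.64 [ -7.5 -91.4 167. ]
cup_handle 0.89 [-3.9 74.3 89.1]
blue_cup 0.65 [-5.6 78.6 86. ]
17.75 35.4166374418693 [ 546.99376729 -188.86233303  146.06323745] [ 0.21457929 -0.9611136   1.50482561]
-40:189 -39:204 -38:208 -37:206 -36:210 -35:209 -34:213 -33:212 -32:206 -31:208 -30:396 -29:487 -28:495 -27:337 -26:345 -25:463 -24:503 -23:430 -22:403 -21:472 -20:503 -19:510 -18:511 -17:511 -16:506 -15:509 -14:504 -13:506 -12:506 -11:502 -10:501 -9:501 -8:502 -7:500 -6:496 -5:494 -4:494 -3:497 -2:465 -1:340 0:181 1:122 2:175 3:203 4:158 5:97 6:49 7:63 8:76 9:73 10:71 11:73 12:71 13:109 14:251 15:393 16:449 17:451 18:452 19:450 20:451 21:449 22:448 23:452 24:453 25:455 26:453 27:451 28:420 29:227 30:153 31:133 32:115 33:133 34:166 35:196 36:212 37:220 38:217 39:217 40:221 41:218 42:220 43:217 44:218 45:221 46:216 47:215 48:216 49:213 50:215 51:211 52:211 53:221 54:236 55:242 56:242 57:245 58:245 59:249 60:247 61:247 62:249 63:245 64:250 65:248 66:247 67:249 68:244 69:260 70:347 71:446 72:436 73:291 74:291 75:135 76:127 77:132 78:134 79:145 80:154 81:162 82:170 83:170 84:176 85:192 86:213 87:240 88:268 89:285 90:285 91:291 92:290 93:289 94:287 95:286 96:286 97:290 98:274 99:229
```

A full stroke, closing to 35.4 mm at low force. Release and repeat.

Emit:
arm_command:
  commands:
    - {"delta_pos": [0,0,0],"rotation": [0,0,0],"claw": 1}
    - {"delta_pos": [0,0,0],"rotation": [0,0,0],"claw": 1}
    - {"delta_pos": [0,0,0],"rotation": [0,0,0],"claw": 1}
    - {"delta_pos": [0,0,0],"rotation": [0,0,0],"claw": 1}
    - {"delta_pos": [0,0,0],"rotation": [0,0,0],"claw": 1}

```text
t: 18.68
eef_pos: [547.0, -188.9, 146.2]
tool_rot: [[-0.977, -0.212, 0.005], [-0.212, 0.977, -0.006], [-0.004, -0.007, -1.0]]
wrist_force: [0.5, 1.1, 0.4]
grip_width: 85.7
```

```bash
python3 pad.py | tr ' ' '\n' | grep -E "^(-?[0-9]{1,2}):|eef|^\[" | awk -F: '$1>-5&&$1<40' | tr '\n' ' '; python3 -c "
from h import *
s=env.get_state();print(s['t'],s['grip_width'],s['eef_pos'],s['wrist_force'])"
```

```text
-4:452 -3:451 -2:441 -1:366 0:217 1:100 2:184 3:193 4:153 5:91 6:44 7:67 8:65 9:67 10:68 11:62 12:51 13:73 14:193 15:330 16:402 17:414 18:411 19:410 20:411 21:411 22:410 23:413 24:410 25:414 26:413 27:395 28:338 29:230 30:134 31:106 32:98 33:105 34:142 35:171 36:191 37:196 38:198 39:197 18.975 85.47507411355848 [ 547.03434376 -188.88952944  146.13364499] [ 0.18401467 -0.20892721 -0.4680562 ]
```

Emit:
arm_command:
  commands:
    - {"delta_pos": [0,0,0],"rotation": [0,0,0],"claw": 0}
    - {"delta_pos": [0,0,0],"rotation": [0,0,0],"claw": 0}
    - {"delta_pos": [0,0,0],"rotation": [0,0,0],"claw": 0}
    - {"delta_pos": [0,0,0],"rotation": [0,0,0],"claw": 0}
    - {"delta_pos": [0,0,0],"rotation": [0,0,0],"claw": 0}
    - {"delta_pos": [0,0,0],"rotation": [0,0,0],"claw": 0}

```text
t: 19.73
eef_pos: [547.2, -188.8, 147.6]
tool_rot: [[-0.977, -0.211, 0.006], [-0.211, 0.977, -0.005], [-0.005, -0.006, -1.0]]
wrist_force: [0.5, -0.9, 0.8]
grip_width: 35.6
```

```bash
python3 pad.py | tr ' ' '\n' | grep -E "^(-?[0-9]{1,2}):" | awk -F: '$1>-5&&$1<40' | tr '\n' ' '
```

```text
-4:497 -3:494 -2:493 -1:493 0:489 1:490 2:490 3:490 4:484 5:485 6:487 7:482 8:438 9:314 10:161 11:172 12:208 13:195 14:149 15:95 16:57 17:62 18:73 19:72 20:78 21:69 22:72 23:73 24:160 25:314 26:454 27:436 28:382 29:281 30:173 31:124 32:109 33:118 34:152 35:188 36:210 37:221 38:217 39:218
```

The pad moved 10.5 mm, leaving a gap of a few millimetres. The next stroke should meet the handle, so I keep 20 N.

Emit:
arm_command:
  commands:
    - {"delta_pos": [0,0,0],"rotation": [0,0,0],"claw": 1}
    - {"delta_pos": [0,0,0],"rotation": [0,0,0],"claw": 1}
    - {"delta_pos": [0,0,0],"rotation": [0,0,0],"claw": 1}
    - {"delta_pos": [0,0,0.003],"rotation": [-0.006,0.005,0],"claw": 1}
    - {"delta_pos": [0,0,0.001],"rotation": [0,0,0],"claw": 1}
    - {"delta_pos": [0,0,0],"rotation": [0,0,0],"claw": 1}

```text
t: 20.78
eef_pos: [547.1, -188.8, 143.1]
tool_rot: [[-0.977, -0.212, -0.001], [-0.212, 0.977, -0.001], [0.001, -0.001, -1.0]]
wrist_force: [1.4, 0.7, -0.4]
grip_width: 85.4
```

Emit:
arm_command:
  commands:
    - {"delta_pos": [0,0,0],"rotation": [0,0,0],"claw": 0}
    - {"delta_pos": [0,0,0],"rotation": [0,0,0],"claw": 0}
    - {"delta_pos": [0,0,0],"rotation": [0,0,0],"claw": 0}
    - {"delta_pos": [0,0,0],"rotation": [0,0,0],"claw": 0}
    - {"delta_pos": [0,0,0],"rotation": [0,0,0],"claw": 0}
    - {"delta_pos": [0,0,0],"rotation": [0,0,0],"claw": 0}
  newtons: 20

```text
t: 21.52
eef_pos: [547.3, -188.6, 144.6]
tool_rot: [[-0.977, -0.212, 0.001], [-0.212, 0.977, -0.001], [-0.001, -0.001, -1.0]]
wrist_force: [0.5, -1.2, 0.0]
grip_width: 35.4
```

```bash
python3 pad.py
```

```text
pad_face 0.8 [-4.8 25.8 68.4]
press_pad 0.9 [-2.2 24.9 71. ]
trigger 0.65 [ -5.5 -88.2 170.7]
cup_handle 0.73 [-4.9 79.7 88.8]
blue_cup 0.55 [-8.8 77.6 87.5]
21.525 35.43580835954036 [ 547.26994528 -188.6441058   144.61766928] [ 0.46246343 -1.18418779  0.0019407 ]
-40:181 -39:190 -38:205 -37:207 -36:208 -35:212 -34:210 -33:213 -32:206 -31:212 -30:409 -29:488 -28:488 -27:333 -26:350 -25:474 -24:501 -23:428 -22:405 -21:468 -20:496 -19:501 -18:476 -17:310 -16:374 -15:515 -14:456 -13:404 -12:418 -11:463 -10:506 -9:486 -8:402 -7:296 -6:465 -5:532 -4:487 -3:420 -2:454 -1:491 0:503 1:501 2:499 3:500 4:499 5:497 6:498 7:496 8:498 9:497 10:497 11:494 12:488 13:487 14:483 15:484 16:486 17:476 18:408 19:250 20:121 21:186 22:209 23:189 24:127 25:60 26:50 27:73 28:73 29:72 30:76 31:75 32:76 33:67 34:94 35:131 36:179 37:203 38:217 39:219 40:220 41:217 42:214 43:218 44:218 45:217 46:216 47:213 48:215 49:213 50:210 51:212 52:209 53:204 54:205 55:215 56:230 57:230 58:235 59:242 60:242 61:244 62:241 63:240 64:244 65:242 66:240 67:239 68:238 69:238 70:240 71:283 72:380 73:429 74:429 75:338 76:197 77:128 78:125 79:135 80:146 81:150 82:156 83:156 84:170 85:176 86:185 87:203 88:227 89:259 90:259 91:281 92:289 93:290 94:286 95:291 96:291 97:288 98:287 99:282
```

Another full stroke. The pad face is now at the handle without measurable force, and the closing width is still at the stop. The next stroke, at 20 N, should give about 14 N at the pad.

Emit:
arm_command:
  commands:
    - {"delta_pos": [0,0,0],"rotation": [0,0,0],"claw": 1}
    - {"delta_pos": [0,0,0],"rotation": [0,0,0],"claw": 1}
    - {"delta_pos": [0,0,0],"rotation": [0,0,0],"claw": 1}
    - {"delta_pos": [0,0,0.002],"rotation": [0,0,0],"claw": 1}
    - {"delta_pos": [0,0,0],"rotation": [0,0,0],"claw": 1}
    - {"delta_pos": [0,0,0],"rotation": [0,0,0],"claw": 1}

```text
t: 22.58
eef_pos: [547.2, -188.7, 142.4]
tool_rot: [[-0.977, -0.213, 0.001], [-0.213, 0.977, -0.002], [-0.0, -0.002, -1.0]]
wrist_force: [0.2, 0.2, -0.8]
grip_width: 85.8
```

Emit:
arm_command:
  commands:
    - {"delta_pos": [0,0,0],"rotation": [0,0,0],"claw": 0}
    - {"delta_pos": [0,0,0],"rotation": [0,0,0],"claw": 0}
    - {"delta_pos": [0,0,0],"rotation": [0,0,0],"claw": 0}
    - {"delta_pos": [0,0,0],"rotation": [0,0,0],"claw": 0}
    - {"delta_pos": [0,0,0],"rotation": [0,0,0],"claw": 0}
    - {"delta_pos": [0,0,0],"rotation": [0,0,0],"claw": 0}
  newtons: 20

```text
t: 23.32
eef_pos: [546.5, -184.6, 143.4]
tool_rot: [[-0.977, -0.213, -0.001], [-0.213, 0.977, 0.005], [0.0, 0.006, -1.0]]
wrist_force: [-1.4, 0.6, 2.0]
grip_width: 43.5
```

```bash
python3 pad.py | cut -c1-1400
```

```text
pad_face 0.95 [-6.3 32.8 67.4]
press_pad 0.69 [-5.6 29.1 70.1]
press_pad 0.67 [127.4 166.9  62.1]
trigger 0.87 [ -7.6 -86.3 167.7]
cup_handle 0.94 [-4.9 77.3 89.8]
cup_handle 0.6 [-6.7 28.9 67. ]
blue_cup 0.81 [-6.8 80.9 87.5]
blue_cup 0.17 [-5.2 28.5 72.5]
23.325 43.501589230747236 [ 546.46169948 -184.64722839  143.4030244 ] [-1.35155848  0.64331496  2.0105139 ]
-40:188 -39:201 -38:202 -37:205 -36:206 -35:210 -34:212 -33:210 -32:205 -31:229 -30:309 -29:384 -28:473 -27:494 -26:487 -25:346 -24:301 -23:401 -22:510 -21:430 -20:391 -19:441 -18:473 -17:486 -16:459 -15:283 -14:300 -13:436 -12:492 -11:424 -10:403 -9:459 -8:481 -7:500 -6:443 -5:266 -4:350 -3:486 -2:525 -1:406 0:425 1:466 2:499 3:503 4:503 5:502 6:503 7:500 8:497 9:496 10:497 11:494 12:497 13:493 14:499 15:496 16:496 17:496 18:490 19:279 20:130 21:112 22:172 23:205 24:189 25:130 26:67 27:62 28:70 29:72 30:71 31:68 32:79 33:66 34:70 35:91 36:182 37:203 38:213 39:216 40:219 41:215 42:217 43:217 44:218 45:217 46:218 47:216 48:217 49:216 50:214 51:216 52:214 53:205 54:200 55:201 56:210 57:223 58:228 59:231 60:232 61:232 62:229 63:233 64:236 65:231 66:232 67:234 68:232 69:232 70:230 71:268 72:361 73:361 74:420 75:361 76:224 77:131 78:126 79:134 80:139 81:145 82:158 83:158 84:164 85:172 86:178 87:190 88:212 89:243 90:270 91:270 92:286 93:286 94:286 95:286 96:285 97:285 98:282 99:282
```

The trigger now stops at 43.5 mm, well short of the 36 mm end. The bar moved about 1 mm, so the pad bears on the handle with roughly 14 N. I hold a moment and check that it is steady.

Emit:
arm_command:
  commands:
    - {"delta_pos": [0,0,0],"rotation": [0,0,0],"claw": 0}
    - {"delta_pos": [0,0,0],"rotation": [0,0,0],"claw": 0}
    - {"delta_pos": [0,0,0],"rotation": [0,0,0],"claw": 0}
    - {"delta_pos": [0,0,0],"rotation": [0,0,0],"claw": 0}

```text
t: 24.12
eef_pos: [546.5, -184.7, 143.4]
tool_rot: [[-0.977, -0.213, -0.001], [-0.213, 0.977, 0.005], [0.0, 0.005, -1.0]]
wrist_force: [0.3, 0.9, 1.2]
grip_width: 43.5
```

```bash
python3 - <<'E'
from fit import *
s=cams.capture("scene"); p=lambda X:w2px(s,X)
for k in("blue_cup","white_cup","glue_bottle","press_pad"):
    for r in cams.boxes_of("scene",k)[:2]: print(k,round(r["score"],2),c2w(s,r["xyz"]).round(0))
st=env.get_state(); print(st["t"],st["grip_width"],st["wrist_force"],st["eef_pos"])
E
python3 pad.py | grep -o " 1[5-9]:.* 40:[0-9]*"
```

```text
blue_cup 0.83 [490.  17.  74.]
blue_cup 0.57 [443. 566.  62.]
white_cup 0.62 [451. 257.  63.]
glue_bottle 0.48 [ 424. -391.   46.]
glue_bottle 0.22 [523. -87.  69.]
24.375 42.94912581748942 [-0.33635426  0.67485708  1.3887677 ] [ 546.47494189 -184.65803967  143.42668611]
 15:493 16:495 17:498 18:488 19:281 20:127 21:110 22:172 23:202 24:186 25:130 26:44 27:65 28:72 29:71 30:72 31:73 32:73 33:72 34:73 35:92 36:178 37:206 38:210 39:215 40:214
```

It holds steady, and the bystanders are where they were. I hand the job in.

```bash
python3 -c "
from workcell import env
print(env.close_job())"
```

```text
the job is handed in; nothing more can be done
None
```

The blue cup is on the cork post, mouth down, with its handle facing the rubber pad. The job was handed in at about 24.5 s with the trigger still squeezed.

- **Cup on post:** the tool stopped at 60.0 mm when the weight came off, against 60.2 mm expected for fully down. I let go, and the top then read about 99 mm, against 100 mm expected.
- **Clamp:** three full strokes at 20 N closed to about 35.5 mm and moved the bar about 10 mm each where I measured it. The fourth stopped at 43.5 mm, so the pad is bearing on the handle. By the given F − 6 N rule that is about 14 N; I had no direct force reading at the pad.
- **Last checks:** the finger opening held at about 43 mm and the pad stayed put. The wrist force was under 2 N. The white cup and glue bottle were where they started, within detector accuracy. I did not re-measure the jar and green bottle, but nothing came near them.

**Readings that disagreed:**
- The wrist camera showed the tray and board about 3% too small.
- The gripper read 54 mm on the 60 mm cup.
- My 2.5 mm correction to the grip point was not needed: the fingers centred themselves back near the uncorrected point.

I used all 12 picture views before pumping, so the pressing itself was judged from numbers only.

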